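# Crack open a sealed vaccine cool box and hold its lid ajar

## Robot

A 6-joint arm with a two-finger parallel gripper is mounted at the origin on a cart in front of the work surface, level with it; the furniture and walls round the work are solid. World frame = base frame: x ahead of the robot, y to its left, z up, the work surface at z = 0. Lengths are in m, angles in rad, forces in N, time in s.
With the tool pointing down it reaches from about 0.3 to 0.875 m from the base axis. Payload 6.4 kg.
Tool frame: the origin (TCP) lies at the very end of the fingers, on their centre line; the grasp point (between the pads) lies 19 mm behind it; z points along the fingers, y is the line along which they close (so a half turn about z gives the same grasp; the last joint's range is limited). The gripper opens to 85 mm and grips with 20 to 120 N. Pads are 22 mm wide; open, the fingers measure 114 mm over their backs; the gripper's body (76 mm by 85 mm) begins 54 mm behind the grasp point. The pads swing forward as they close: fully open they stand 13 mm farther back than shut.
Start: joints at [1.049, 0.181, 1.607, -0, 1.354, -0.206], TCP at [0.179, 0.547, 0.231] pointing down, gripper open.
Joint ranges: [-2.99, 2.99], [-0.89, 2.07], [0.3, 2.58], [-1.14, 4.28], [0, 2.63], [-3.12, 3.12]. Speed limits (rad/s): [2.57, 2.57, 3.01, 3.14, 3.14, 3.14].

## Interface

Orientations are given as a unit quaternion [w, x, y, z].
In Python, from bench import ctrl, camera, calibration, order, outline_of gives the robot as it stands.
- The arm moves only by the tool move_arm, never from a script. Its argument "series" is a list that holds one entry, the list of rows, each a list of 5 numbers: the opening, from 0 (shut) to 1 (fully open), then the shift along the tool's x, y, z in mm, then the turn about the tool's z in rad. A call has exactly 10 rows; each row is the pose to reach, as a shift and turn from the pose commanded when the call began, along the tool's axes at that moment; what a row does not reach only later rows make up. A row lasts 1/12 s, in which the tool goes at most 41.7 mm and 7.16 degrees, less where a joint would pass 70% of its speed; a pose out of reach is approached as far as the arm can. A call with a gripper value outside its range is refused whole. The fingers move at their own pace and stop on an object; the grip force is fixed at half the most. Time passes only in rows, so rows that repeat a pose let the fingers close, or fill a call up. It gives the time, the measured TCP pose, the force, the opening and the grip force at its end, in the units of the state.
- ctrl.get_obs(): the state, without advancing time (a new reading comes with each control period).
- camera(name): name is "side" or "top"; returns (picture, depth): 420x560x3 uint8, blue, green, red; 420x560 float32, m along the optical axis (not along the pixel's ray), 0 where there is no reading.
- calibration(name): a dict with "intrinsics" (3x3 intrinsics, pixels), "rvec" (rotation vector, rad) and "tvec" (3), from world to camera coordinates, as OpenCV has them. Camera axes: x right, y down, z forward; pixel columns grow to the right and rows downward; lengths in m; the calibration is good to about 2 mm. A picture is of the moment at which its call begins. calibration takes no time and is no camera call.
- order.hand_in(): hands the job in; it is judged then, once.
Trained networks look in the newest picture that a camera, given by its name, has taken for a name from the list of things; names that differ only in an ending like _2 or _b are one class to them, and where a whole thing is asked for, a point or a joint stands for the part that bears it (a point fixed in the world has none). Each returns a list of dicts, best first, with "conf" (0 to 1); they miss things now and then, are a little off and sometimes report something else, mostly with a low value. They report only what shows in the picture. A call takes as long as a camera call.
- outline_of(target, camera): "region" (420x560 bool, what is visible of it) and "bbox" ([centre column, centre row, width, height] in pixels, round what is visible of it).
The state is a dict: "time_s": time; "q": joint angles; "dq": joint speeds; "joint_efforts": joint torques, N m; "eef_pos": TCP position; "eef_rot": TCP orientation; "wrist_force": force on the tool from outside, world axes, zero at the start; "torque": the same for the moment, N m; "opening": opening from 0.0 (shut) to 1.0 (fully open); "grasp_force": force on a finger pad.
Only numpy, scipy, OpenCV 4.12 (cv2) and the standard library are available. Lean on these libraries where they do the work, as an engineer would, in place of code of your own. Each camera call takes 0.05 s, during which the arm holds its last target. There are 200 camera calls.

## Task

Someone left a glass vial standing on the lid of the vaccine cool box: hold it lightly, it is thin glass, and stand it upright in the steel vial tray with the others. Then pull the cool box's lid up by its handle until the rubber seal lets go, without letting the lid fly open, and finish still gripping the handle with the lid held still about five centimetres open at its front edge, so that the cold stays in while a colleague looks inside. Leave everything else as it stands.

Things in the scene. Friction and masses are not known exactly. Their poses are not given: they have to be found in the camera images.
- lid_handle (a point): grip bar of the bridge handle on the lid near its front edge; origin at the bar's centre. The bar runs along its own y, 110 mm long (82 mm free between its two posts), 14 mm wide (x), 12 mm high (z); its centre is 34 mm above the lid's top, 28 mm are open below it. x points to the hinge at the back, z away from the lid. It turns with the lid; pinch it across x
- cool_lid (a joint): angle of the lid about the hinge at the back, rad: 0 shut and sealed, grows as the front edge rises. The rubber seal along the front needs 15 to 20 N of upward pull at the handle, most at the very start; it fades over 5 mm and is gone 15 mm up at the front edge, nudging the lid up as it lets go. Then 3 to 5 N hold the lid; let go, it falls back. Front edge 259 mm from the hinge: 52 mm open at 0.2 rad
- lid_hinge (a point): point on the lid's hinge axis, mid-way along it; the axis is its own y (level, parallel to the handle bar), x points from the front of the box to its back; it turns with the lid. While the lid is shut the handle bar's centre is 219 mm in front of it and 64.5 mm above it; the lid's flat top is 30.5 mm above it
- cool_box: grey insulated cool box with a white lid, heavy with ice packs, does not move; origin at the centre of its underside, x from its front (towards the robot, with the lid handle) to its back, z up. 250 (x) by 210 (y) by 145 mm, lid 256 by 216 mm on top, lid top at 177.5 mm, handle's top at 217.5 mm. A grip stands out 13 mm at the middle of each side
- vial_mid (a point): centre (half-way up) of the glass vial that stands on the lid: round, 21.6 mm diameter up to 39 mm high, narrower cap above, 47 mm high in all, z along its axis. It weighs 14 to 28 g: a grip of 20 N holds it well; a grip of more than about 45 N on its sides would crack it
- tray: small loose steel tray, 300 g; origin at the centre of its underside, outside 86 (x) by 152 (y) by 23 mm high, walls 2 mm, floor 2 mm thick. Two vials stand at its +y end; the rest of its floor (y from -70 to +15 mm) is free. It may be turned
- tray_vial_a: one of the two vials already in the tray, same shape as the vial on the lid; origin at the centre of its underside. To be left standing
- tray_vial_b: the other vial already in the tray, same shape; origin at the centre of its underside. To be left standing
- empty_basket: empty white slotted basket, 213 (x) by 153 (y) by 65 mm high, origin at the centre of its underside; bystander on the other side of the cool box from the tray
- stapler: stapler, 30 (x) by 126 (y) by 46 mm high, origin at the centre of its underside; bystander behind and to the right of the cool box

How it is judged:
On the way, in this order (a step that is already met when the one before it is completed fails the run):
1. the glass vial stands upright in the tray, let go (x of vial_mid in the frame of tray between -0.042 and 0.042 m and y of vial_mid in the frame of tray between -0.075 and 0.075 m and z of vial_mid in the frame of tray below 0.031 m and angle between vial_mid's own z axis and vertical below 0.15 rad and contact force between the fingers and glass_vial below 0.1 N and value of joint cool_lid below 0.02 rad), for 0.2 s.
2. the seal has let go: the lid, pulled by its handle, is past the seal (value of joint cool_lid above 0.07 rad and contact force between the fingers and cool_lid above 1 N), for 0.1 s.
At the end, for the whole second after the job is handed in: The robot still grips the lid's handle (more than 1 N) and holds the lid still (under 0.05 rad/s) between 0.135 and 0.27 rad, that is 3.5 to 7 cm open at the front edge; the vial stands upright (within 0.15 rad) and at rest on the floor of the tray (value of joint cool_lid between 0.135 and 0.27 rad and velocity of joint cool_lid between -0.05 and 0.05 rad/s and contact force between the fingers and cool_lid above 1 N and x of vial_mid in the frame of tray between -0.042 and 0.042 m and y of vial_mid in the frame of tray between -0.075 and 0.075 m and z of vial_mid in the frame of tray below 0.031 m and angle between vial_mid's own z axis and vertical below 0.15 rad and linear speed of glass_vial below 0.02 m/s); the arm keeps its last pose, push and grip.
It fails at once if the glass vial is squeezed hard: more than 50 N from each finger (100 N in sum) (contact force between the fingers and glass_vial above 100 N).
It fails at once if the glass vial is tipped over (angle between vial_mid's own z axis and vertical above 0.6 rad).
It fails at once if the lid flies open: more than 0.4 rad, 10 cm at the front edge (value of joint cool_lid above 0.4 rad).
It fails at once if a vial in the tray is knocked over (angle between any of tray_vial_a, tray_vial_b's own z axis and vertical above 0.4 rad).
It fails at once if the basket, the stapler or the tray is pushed away by more than 3 cm (distance of any of empty_basket, stapler, tray from where it was at the start of the episode above 0.03 m).
It also fails if it takes over 58 s, if anything falls off the work surface, if the arm or the gripper's body presses on something with over 40 N, if the wrist force passes 120 N, or if a joint passes its speed limit or range.

## Working session

There is one attempt and no reset: what is moved stays moved. The work goes in short steps, Python scripts to look and compute and a tool call to move; the robot and the scene stay as the last step left them, time stands still between calls to the robot, and variables do not carry over. Pictures are saved under pics/ and viewed, at most 10 in all, crops included, and the job is handed in when it is done.

Besides the shell and the picture viewer there is one more tool, called after "Request:" as name([rows], argument=value, ...), one row to a line, values as JSON. move_arm: Moves the arm, as the interface text tells. Its arguments: {"type":"object","properties":{"series":{"type":"array","items":{"type":"array","items":{"type":"array","items":{"type":"number"}}}}},"required":["series"]}

```bash
mkdir -p pics; cat > h.py <<'E'
import numpy as np, cv2
from bench import ctrl, camera, calibration, order, outline_of
def cal(n):
    c=calibration(n); R=cv2.Rodrigues(np.array(c["rvec"],float))[0]
    return np.array(c["intrinsics"],float),R,np.array(c["tvec"],float).ravel()
def cloud(n,d):
    K,R,t=cal(n); v,u=np.mgrid[:d.shape[0],:d.shape[1]]
    p=np.stack([(u-K[0,2])/K[0,0]*d,(v-K[1,2])/K[1,1]*d,d],-1)
    w=(p-t)@R; w[d<=0]=np.nan; return w
E
python3 - <<'E'
from h import *
o=ctrl.get_obs(); print({k:np.round(v,3).tolist() for k,v in o.items()})
for n in("side","top"):
    im,d=camera(n); cv2.imwrite(f"pics/{n}0.png",im); W=cloud(n,d); np.save(n+"0.npy",W)
    K,R,t=cal(n); print(n,"cam at",-R.T@t,"fwd",R[2])
    for g in("vial_mid","lid_handle","tray","tray_vial_a","cool_lid"):
        for r in outline_of(g,n)[:3]:
            m=r["region"]; P=W[m]; P=P[~np.isnan(P[:,0])]
            print(g,round(r["conf"],2),np.round(r["bbox"]).tolist(),np.round(np.percentile(P,[3,50,97],axis=0),3).tolist() if len(P) else None)
E
```

```text
{'time_s': 0.0, 'q': [1.049, 0.182, 1.608, -0.0, 1.354, -0.206], 'dq': [0.0, -0.0, -0.002, 0.003, -0.001, -0.001], 'joint_efforts': [-0.001, -44.487, -35.134, -0.0, 0.009, 0.0], 'eef_pos': [0.178, 0.546, 0.23], 'eef_rot': [-0.0, 0.157, 0.988, -0.001], 'wrist_force': [0.145, 0.199, 0.317], 'torque': [0.03, 0.007, -0.022], 'grasp_force': 0.0, 'opening': 0.998}
side cam at [-0.11885022  0.98694846  0.80676166] fwd [ 0.50548254 -0.71049986 -0.48956853]
lid_handle 0.88 [241.0, 205.0, 51.0, 48.0] [[0.548, 0.033, 0.154], [0.646, 0.111, 0.177], [0.73, 0.153, 0.18]]
tray 0.73 [205.0, 328.0, 63.0, 57.0] [[0.463, 0.306, -0.001], [0.529, 0.372, 0.004], [0.58, 0.463, 0.026]]
tray_vial_a 0.57 [204.0, 337.0, 14.0, 22.0] [[0.479, 0.421, 0.008], [0.485, 0.43, 0.03], [0.494, 0.436, 0.05]]
tray_vial_a 0.43 [192.0, 333.0, 13.0, 18.0] [[0.514, 0.423, 0.007], [0.519, 0.434, 0.029], [0.532, 0.44, 0.05]]
cool_lid 0.78 [240.0, 205.0, 51.0, 44.0] [[0.548, 0.035, 0.153], [0.645, 0.112, 0.177], [0.729, 0.153, 0.18]]
cool_lid 0.56 [194.0, 333.0, 8.0, 22.0] [[0.514, 0.424, 0.007], [0.519, 0.434, 0.03], [0.53, 0.44, 0.05]]
top cam at [0.43957418 0.03046071 1.50482481] fwd [ 0.11681001  0.00496828 -0.99314185]
vial_mid 0.41 [285.0, 211.0, 86.0, 97.0] [[0.477, -0.073, 0.17], [0.596, 0.033, 0.177], [0.721, 0.136, 0.21]]
lid_handle 0.75 [284.0, 209.0, 86.0, 97.0] [[0.477, -0.07, 0.171], [0.596, 0.033, 0.177], [0.72, 0.138, 0.211]]
tray 0.63 [176.0, 237.0, 50.0, 35.0] [[0.472, 0.315, -0.005], [0.527, 0.382, 0.002], [0.578, 0.459, 0.027]]
tray_vial_a 0.59 [164.0, 247.0, 6.0, 10.0] [[0.481, 0.414, 0.012], [0.49, 0.419, 0.034], [0.5, 0.427, 0.053]]
tray_vial_a 0.38 [161.0, 237.0, 2.0, 6.0] [[0.516, 0.419, 0.025], [0.525, 0.423, 0.04], [0.532, 0.431, 0.053]]
cool_lid 0.81 [284.0, 210.0, 86.0, 98.0] [[0.477, -0.073, 0.171], [0.596, 0.033, 0.177], [0.719, 0.138, 0.21]]
```

```bash
python3 - <<'E'
import cv2,numpy as np
a=cv2.imread("pics/side0.png")[160:370,130:340];b=cv2.imread("pics/top0.png")[130:280,135:345]
a=cv2.resize(a,(398,398),interpolation=3); b=cv2.resize(b,(398,284),interpolation=3)
o=np.zeros((400,800,3),np.uint8);o[:398,:398]=a;o[:284,400:798]=b
cv2.imwrite("pics/c0.png",o)
for n in("side","top"):
    W=np.load(n+"0.npy");P=W[~np.isnan(W[...,0])]
    for nm,x0,x1,y0,y1,z0 in(("lidabove",.44,.75,-.12,.2,.187),):
        Q=P[(P[:,0]>x0)&(P[:,0]<x1)&(P[:,1]>y0)&(P[:,1]<y1)&(P[:,2]>z0)&(P[:,2]<.25)]
        print(n,len(Q)); print(np.round(Q[np.argsort(Q[:,1])][::max(1,len(Q)//70)],3).tolist())
E
```

```text
side 0
[]
top 246
[[0.507, -0.001, 0.209], [0.504, -0.001, 0.22], [0.507, 0.002, 0.217], [0.498, 0.005, 0.211], [0.504, 0.005, 0.217], [0.642, 0.007, 0.208], [0.636, 0.007, 0.209], [0.51, 0.008, 0.214], [0.504, 0.008, 0.219], [0.631, 0.01, 0.205], [0.637, 0.01, 0.222], [0.633, 0.01, 0.227], [0.504, 0.01, 0.215], [0.628, 0.013, 0.205], [0.637, 0.013, 0.22], [0.633, 0.013, 0.227], [0.504, 0.013, 0.216], [0.501, 0.013, 0.218], [0.629, 0.016, 0.213], [0.643, 0.016, 0.222], [0.636, 0.016, 0.226], [0.509, 0.016, 0.219], [0.629, 0.018, 0.198], [0.631, 0.019, 0.22], [0.642, 0.019, 0.227], [0.51, 0.019, 0.213], [0.507, 0.019, 0.215], [0.63, 0.021, 0.206], [0.634, 0.021, 0.22], [0.507, 0.022, 0.214], [0.501, 0.022, 0.216], [0.634, 0.024, 0.203], [0.639, 0.024, 0.21], [0.509, 0.024, 0.221], [0.507, 0.027, 0.212], [0.504, 0.027, 0.217], [0.509, 0.03, 0.217], [0.501, 0.03, 0.211], [0.509, 0.033, 0.218], [0.507, 0.036, 0.22], [0.504, 0.036, 0.216], [0.512, 0.038, 0.222], [0.515, 0.039, 0.214], [0.512, 0.041, 0.215], [0.515, 0.044, 0.219], [0.51, 0.044, 0.215], [0.512, 0.047, 0.22], [0.515, 0.047, 0.215], [0.509, 0.05, 0.218], [0.507, 0.05, 0.211], [0.518, 0.053, 0.217], [0.512, 0.055, 0.218], [0.51, 0.055, 0.215], [0.512, 0.058, 0.213], [0.51, 0.058, 0.21], [0.518, 0.061, 0.218], [0.521, 0.061, 0.215], [0.51, 0.064, 0.215], [0.515, 0.067, 0.22], [0.518, 0.067, 0.216], [0.521, 0.069, 0.22], [0.51, 0.07, 0.212], [0.515, 0.072, 0.217], [0.524, 0.075, 0.216], [0.515, 0.075, 0.214], [0.52, 0.078, 0.221], [0.524, 0.078, 0.213], [0.512, 0.081, 0.214], [0.518, 0.084, 0.218], [0.521, 0.084, 0.215], [0.515, 0.086, 0.22], [0.526, 0.086, 0.216], [0.521, 0.089, 0.22], [0.527, 0.089, 0.215], [0.515, 0.092, 0.216], [0.526, 0.095, 0.218], [0.521, 0.095, 0.214], [0.518, 0.098, 0.215], [0.524, 0.098, 0.212], [0.518, 0.101, 0.217], [0.53, 0.101, 0.211], [0.521, 0.104, 0.214]]
```

View pics/c0.png

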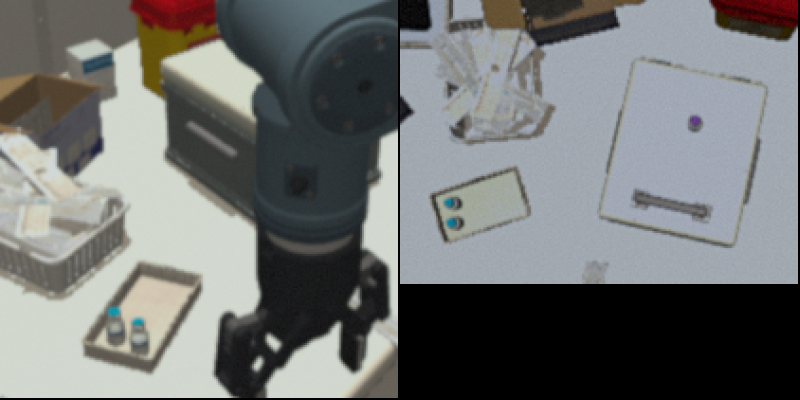

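The lid shows the vial (crop ~(695,122), right panel) behind the bar (crop ~(671,207)). The arm hides the lid from the side camera, so I'm moving it aside and turning the fingers to suit the handle.

Request:
move_arm([
  [[1,-15,-15,-15,0.05],[1,-45,-45,-35,0.12],[1,-75,-75,-50,0.2],[1,-105,-105,-60,0.28],[1,-135,-135,-70,0.36],[1,-162,-165,-80,0.44],[1,-190,-193,-90,0.52],[1,-216,-220,-100,0.6],[1,-236,-242,-110,0.66],[1,-250,-255,-120,0.7]],
])

```text
time_s: 1.43
eef_pos: [0.3381, 0.2235, 0.3524]
eef_rot: [0.001, 0.489, 0.872, 0.0]
wrist_force: [0.3, 0.2, -0.2]
opening: 0.997
grasp_force: 0.0
```

```bash
cat >> h.py <<'E'
from scipy.spatial.transform import Rotation as Ro
def delta(target, ydeg):
    "shift in mm along tool axes and turn about tool z to bring TCP to target with tool y at ydeg (mod 180)"
    o=ctrl.get_obs(); w,x,y,z=o["eef_rot"]; R=Ro.from_quat([x,y,z,w]).as_matrix()
    s=R.T@(np.array(target)-o["eef_pos"])*1000
    a=np.degrees(np.arctan2(R[1,1],R[0,1])); t=-((ydeg-a+90)%180-90)
    print("tcp",np.round(o["eef_pos"],4),"yaw",round(a,2),"tilt",np.round(R[:,2],4),"shift",np.round(s,1),"turn",round(np.radians(t),3),"t",round(o["time_s"],2),"open",round(o["opening"],3),"grip",round(o["grasp_force"],1),"F",np.round(o["wrist_force"],1))
E
python3 -c "
from h import *
delta([.50,-.10,.35],-9.5)"
```

```text
tcp [0.3381 0.2235 0.3524] yaw 31.48 tilt [ 1.8e-03 -8.0e-04 -1.0e+00] shift [-360.4  -30.8    2.9] turn 0.715 t 1.43 open 0.997 grip 0.0 F [ 0.3  0.2 -0.2]
```

Request:
move_arm([
  [[1,-20,-2,0,0.07],[1,-60,-5,0,0.15],[1,-100,-8,0,0.23],[1,-140,-12,0,0.31],[1,-180,-15,0,0.39],[1,-220,-18,0,0.47],[1,-260,-22,0,0.55],[1,-300,-25,0,0.63],[1,-340,-29,0,0.69],[1,-360,-31,0,0.715]],
])

```text
time_s: 2.27
eef_pos: [0.5014, -0.0998, 0.3509]
eef_rot: [0.0, 0.763, 0.646, -0.0]
wrist_force: [0.1, 0.6, 0.2]
opening: 0.998
grasp_force: 0.0
```

```bash
python3 - <<'E'
from h import *
ims=[]
for n in("side","top"):
    im,d=camera(n); ims.append(im); W=cloud(n,d); np.save(n+"1.npy",W); cv2.imwrite(f"pics/{n}1.png",im)
    P=W[~np.isnan(W[...,0])]
    for nm,x0,x1,y0,y1,z0 in(("vial",.59,.68,-.04,.06,.192),("bar",.48,.56,-.03,.13,.195)):
        Q=P[(P[:,0]>x0)&(P[:,0]<x1)&(P[:,1]>y0)&(P[:,1]<y1)&(P[:,2]>z0)&(P[:,2]<.24)]
        if len(Q): print(n,nm,len(Q),np.round(np.percentile(Q,[3,50,97],axis=0),4).tolist())
    for g in("vial_mid","lid_handle","tray","tray_vial_a"):
        for r in outline_of(g,n)[:3]:
            m=r["region"]; Q=W[m]; Q=Q[~np.isnan(Q[:,0])]
            print(n,g,round(r["conf"],2),np.round(r["bbox"],1).tolist(),np.round(np.percentile(Q,[3,50,97],axis=0),3).tolist() if len(Q) else None)
a=cv2.resize(ims[0][160:370,130:340],(398,398),interpolation=3); b=cv2.resize(ims[1][130:280,135:345],(398,284),interpolation=3)
o=np.zeros((400,800,3),np.uint8);o[:398,:398]=a;o[:284,400:798]=b
cv2.imwrite("pics/c1.png",o)
E
```

```text
side vial 88 [[0.6264, 0.0117, 0.1924], [0.6328, 0.0217, 0.2077], [0.6455, 0.0272, 0.2253]]
side bar 244 [[0.494, 0.0037, 0.1972], [0.5092, 0.0591, 0.2139], [0.524, 0.1073, 0.2187]]
side vial_mid 0.49 [265.4, 181.2, 2.5, 17.8] [[0.626, 0.013, 0.181], [0.633, 0.022, 0.203], [0.646, 0.028, 0.225]]
side lid_handle 0.8 [274.6, 204.2, 118.1, 62.7] [[0.462, -0.058, 0.156], [0.567, 0.069, 0.177], [0.712, 0.156, 0.214]]
side tray 0.74 [205.6, 326.9, 65.9, 58.0] [[0.464, 0.305, -0.001], [0.529, 0.372, 0.004], [0.58, 0.463, 0.026]]
side tray_vial_a 0.67 [274.0, 206.3, 116.2, 62.4] [[0.463, -0.059, 0.156], [0.569, 0.068, 0.177], [0.715, 0.156, 0.214]]
side tray_vial_a 0.65 [204.5, 337.1, 13.2, 22.9] [[0.479, 0.419, 0.008], [0.485, 0.43, 0.03], [0.494, 0.436, 0.05]]
side tray_vial_a 0.55 [193.1, 334.4, 7.2, 18.5] [[0.512, 0.422, 0.004], [0.519, 0.434, 0.029], [0.53, 0.44, 0.049]]
top vial 48 [[0.628, 0.007, 0.1957], [0.636, 0.0158, 0.214], [0.6457, 0.0242, 0.2281]]
top bar 194 [[0.4981, 0.0019, 0.2098], [0.5124, 0.0512, 0.2163], [0.5266, 0.1005, 0.2214]]
top vial_mid 0.72 [285.8, 209.5, 89.6, 98.0] [[0.48, -0.073, 0.171], [0.597, 0.036, 0.177], [0.719, 0.138, 0.211]]
top lid_handle 0.64 [286.0, 209.2, 87.8, 97.9] [[0.48, -0.073, 0.171], [0.599, 0.036, 0.177], [0.72, 0.138, 0.212]]
top tray 0.85 [177.9, 236.8, 52.1, 38.7] [[0.472, 0.313, -0.005], [0.525, 0.382, 0.002], [0.577, 0.459, 0.027]]
top tray_vial_a 0.53 [165.4, 247.9, 5.0, 2.6] [[0.484, 0.414, 0.022], [0.491, 0.419, 0.041], [0.497, 0.428, 0.053]]
top tray_vial_a 0.42 [163.2, 237.1, 3.3, 9.1] [[0.516, 0.418, 0.009], [0.525, 0.424, 0.035], [0.537, 0.436, 0.054]]
top tray_vial_a 0.17 [283.1, 209.9, 86.1, 96.5] [[0.477, -0.073, 0.17], [0.596, 0.036, 0.177], [0.719, 0.141, 0.21]]
```

View pics/c1.png

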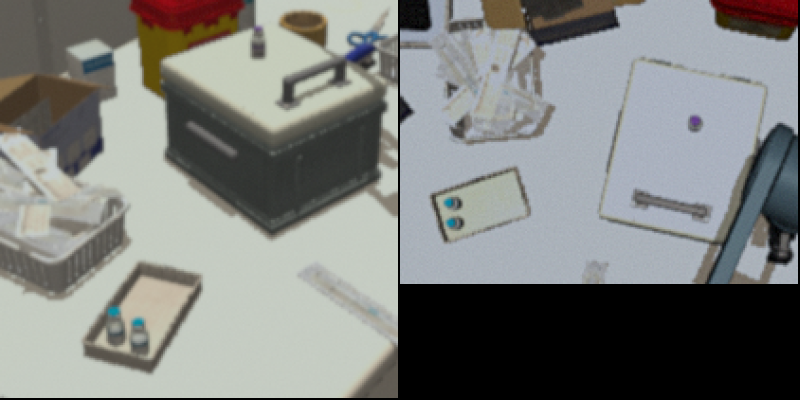

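Side view now clear: vial at crop ~(258,42), handle ~(315,78), tray with vials at lower left. Fitting the poses.

```bash
python3 - <<'E'
from h import *
for n in("side1","top1","side0","top0"):
    W=np.load(n+".npy");P=W[~np.isnan(W[...,0])]
    s=lambda x0,x1,y0,y1,z0,z1:P[(P[:,0]>x0)&(P[:,0]<x1)&(P[:,1]>y0)&(P[:,1]<y1)&(P[:,2]>z0)&(P[:,2]<z1)]
    B=s(.48,.56,-.03,.13,.205,.23)
    if len(B)>20:
        c=B.mean(0);u=np.linalg.svd((B-c)[:,:2])[2][0];u*=np.sign(u[1]);t=(B-c)[:,:2]@u;e=(np.percentile(t,1)+np.percentile(t,99))/2
        q=np.percentile((B-c)[:,:2]@[u[1],-u[0]],[2,98]); print(n,"bar",c[:2]+e*u,"bar dir deg from y",np.degrees(np.arctan2(u[0],u[1])),"len",np.ptp(np.percentile(t,[1,99])),"perp",q,"ztop",np.percentile(B[:,2],80))
    L=s(.45,.75,-.1,.17,.168,.186)
    if len(L)>50: print("  lid z",np.median(L[:,2]),"rect",cv2.minAreaRect(L[:,:2].astype(np.float32)))
    V=s(.59,.68,-.04,.06,.19,.24)
    if len(V)>5: print("  vial body mean",V[V[:,2]<.21].mean(0),"cap",V[V[:,2]>.218].mean(0),"ztop",np.percentile(V[:,2],95))
    T=s(.44,.61,.28,.49,.013,.03)
    T=T if len(T) else P[:1]
    print("  tray rim rect",cv2.minAreaRect(T[:,:2].astype(np.float32)),len(T),"rim z",np.percentile(T[:,2],90))
    # robust: exclude outliers by percentile along tray axes
    for a in range(8,24,4):
        r=np.radians(a);ux=np.array([np.cos(r),-np.sin(r)]);uy=np.array([np.sin(r),np.cos(r)])
        X=np.percentile(T[:,:2]@ux,[1,99]);Y=np.percentile(T[:,:2]@uy,[1,99]);print("   ",a,np.ptp(X).round(3),np.ptp(Y).round(3),(X.mean()*ux+Y.mean()*uy).round(4),end="")
    print()
    D=s(.44,.61,.4,.46,.038,.06); print("  vialtops",[D[(D[:,0]<.506)].mean(0).round(3),D[D[:,0]>.506].mean(0).round(3)])
delta([.637,.015,.30],-9.5)
E
```

```text
side1 bar [0.50802825 0.05468375] bar dir deg from y 12.628018079482915 len 0.10914342889768425 perp [-0.00575076  0.0086379 ] ztop 0.21706704308887873
  lid z 0.17725543331537102 rect ((0.5953996181488037, 0.034702643752098083), (0.2184879034757614, 0.261936753988266), 77.36782836914062)
  vial body mean [0.63328553 0.02185079 0.2006439 ] cap [0.63478158 0.01771965 0.22240416] ztop 0.22508766148027665
  tray rim rect ((0.521993100643158, 0.3827844262123108), (0.09193608164787292, 0.15969586372375488), 19.023473739624023) 712 rim z 0.025961592684785366
    8 0.14 0.167 [0.5214 0.3839]    12 0.146 0.167 [0.5213 0.3842]    16 0.151 0.166 [0.5214 0.3843]    20 0.156 0.164 [0.5214 0.3844]
  vialtops [array([0.488, 0.427, 0.046]), array([0.523, 0.432, 0.046])]
top1 bar [0.51226663 0.05130721] bar dir deg from y 12.386453634584502 len 0.1056049548976572 perp [-0.00661602  0.00700598] ztop 0.21879295399677434
  lid z 0.1770345368543867 rect ((0.5985153913497925, 0.032774776220321655), (0.2158195674419403, 0.255811870098114), 77.58519744873047)
  vial body mean [0.63493408 0.01588114 0.20405
[... 1145 characters left out ...]
48395), (0.2157369703054428, 0.2559467554092407), 77.67237091064453)
  vial body mean [0.63325589 0.01529042 0.20368725] cap [0.63739284 0.01546918 0.22402054] ztop 0.22755569606053866
  tray rim rect ((0.5230768918991089, 0.38326001167297363), (0.09069837629795074, 0.15589776635169983), 18.657424926757812) 227 rim z 0.027646537667645427
    8 0.14 0.168 [0.5229 0.383 ]    12 0.146 0.167 [0.5231 0.3833]    16 0.151 0.166 [0.5234 0.3836]    20 0.156 0.165 [0.5237 0.3839]
  vialtops [array([0.491, 0.423, 0.047]), array([0.526, 0.427, 0.047])]
tcp [ 0.5002 -0.0947  0.3517] yaw -9.07 tilt [ 7.e-04 -2.e-04 -1.e+00] shift [129.9 117.8  51.8] turn 0.008 t 2.77 open 1.002 grip 0.0 F [-0.3 -0.  -0.1]
```

Request:
move_arm([
  [[0.6,15,15,10,0.01],[0.6,40,38,20,0.03],[0.6,65,60,30,0.05],[0.6,90,83,40,0.058],[0.6,110,100,50,0.058],[0.6,125,114,58,0.058],[0.6,130,118,65,0.058],[0.6,130,118,70,0.058],[0.6,130,118,70,0.058],[0.6,130,118,70,0.058]],
])

```text
time_s: 3.6
eef_pos: [0.6367, 0.0132, 0.2814]
eef_rot: [-0.0, 0.78, 0.626, -0.0]
wrist_force: [0.2, 0.8, -0.0]
opening: 0.601
grasp_force: 0.0
```

```bash
python3 - <<'E'
from h import *
im,d=camera("side");W=cloud("side",d)
im2,d2=camera("top")
for i in range(3): delta([.637,.015,.185],-12.4); camera("top")
P=W[~np.isnan(W[...,0])]
Q=P[(P[:,0]>.6)&(P[:,0]<.68)&(P[:,1]>-.03)&(P[:,1]<.06)&(P[:,2]>.19)&(P[:,2]<.228)];print(len(Q),Q.mean(0) if len(Q) else 0)
o=np.zeros((400,800,3),np.uint8)
o[:,:400]=cv2.resize(im[130:230,220:320],(400,400),interpolation=3);o[:,400:]=cv2.resize(im2[150:250,230:330],(400,400),interpolation=3);cv2.imwrite("pics/c2.png",o)
E
```

```text
tcp [0.6373 0.0129 0.2824] yaw -12.55 tilt [ 1.3e-03 -4.0e-04 -1.0e+00] shift [ 2.  -0.8 97.4] turn -0.003 t 3.7 open 0.598 grip 0.0 F [-0.   1.   0.2]
tcp [0.6374 0.0129 0.2825] yaw -12.55 tilt [ 1.5e-03 -4.0e-04 -1.0e+00] shift [ 1.9 -1.  97.5] turn -0.003 t 3.75 open 0.6 grip 0.0 F [-0.2 -0.3  0.2]
tcp [0.6375 0.013  0.2825] yaw -12.55 tilt [ 1.6e-03 -4.0e-04 -1.0e+00] shift [ 1.9 -1.1 97.5] turn -0.003 t 3.8 open 0.598 grip 0.0 F [-0.3 -0.4  0.3]
92 [0.63324908 0.02090667 0.20763286]
```

View pics/c2.png

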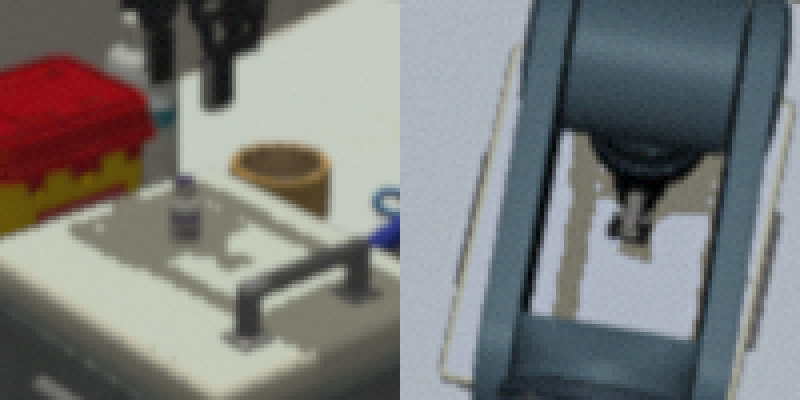

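The vial stands at (185,215) in the left crop, and the fingers straddle it from above, at (160,80) and (220,105). I'll descend.

Request:
move_arm([
  [[0.6,1,-1,10,0],[0.6,2,-1,25,0],[0.6,2,-1,40,0],[0.6,2,-1,55,0],[0.6,2,-1,70,0],[0.6,2,-1,82,0],[0.6,2,-1,91,0],[0.6,2,-1,97,0],[0.6,2,-1,97,0],[0.6,2,-1,97,0]],
])

```text
time_s: 4.68
eef_pos: [0.6372, 0.0159, 0.1844]
eef_rot: [0.0, 0.78, 0.626, 0.0]
wrist_force: [-0.2, 0.3, -0.2]
opening: 0.601
grasp_force: 0.0
```

```bash
python3 -c "
from h import *
im,d=camera('side');delta([.637,.015,.185],-12.4)
cv2.imwrite('pics/c3.png',cv2.resize(im[140:220,230:310],(480,480),interpolation=3))"
```

```text
tcp [0.6375 0.0159 0.185 ] yaw -12.49 tilt [ 1.1e-03 -2.0e-04 -1.0e+00] shift [-1.  -0.3  0. ] turn -0.002 t 4.73 open 0.598 grip 0.0 F [0.8 0.2 0.9]
```

View pics/c3.png

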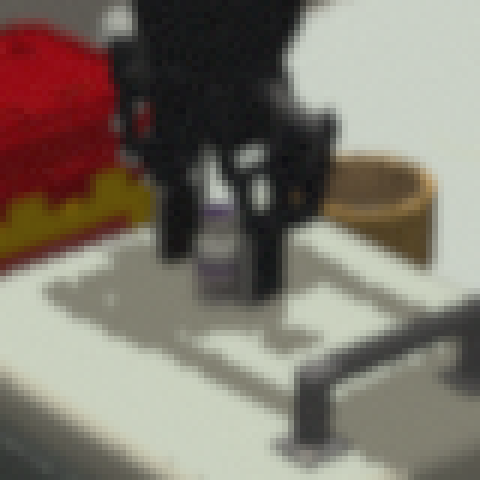

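The vial, at (220,255), is between the fingers. I'll close in small steps so the force stays low.

Request:
move_arm([
  [[0.5,0,0,0,0],[0.42,0,0,0,0],[0.36,0,0,0,0],[0.32,0,0,0,0],[0.3,0,0,0,0],[0.285,0,0,0,0],[0.275,0,0,0,0],[0.265,0,0,0,0],[0.26,0,0,0,0],[0.255,0,0,0,0]],
])

```text
time_s: 5.57
eef_pos: [0.6371, 0.0159, 0.1843]
eef_rot: [0.0, 0.78, 0.626, 0.0]
wrist_force: [0.6, 0.4, 0.3]
opening: 0.25
grasp_force: 0.2
```

Request:
move_arm([
  [[0.25,0,0,0,0],[0.25,0,0,0,0],[0.25,0,0,0,0],[0.25,0,0,0,0],[0.25,0,0,0,0],[0.25,0,0,0,0],[0.25,0,0,0,0],[0.25,0,0,0,0],[0.25,0,0,0,0],[0.25,0,0,0,0]],
])

```text
time_s: 6.4
eef_pos: [0.6371, 0.0159, 0.1844]
eef_rot: [0.0, 0.78, 0.626, 0.0]
wrist_force: [0.6, 0.5, -0.0]
opening: 0.255
grasp_force: 3.9
```

Request:
move_arm([
  [[0.245,0,0,0,0],[0.245,0,0,0,0],[0.24,0,0,0,0],[0.24,0,0,0,0],[0.24,0,0,0,0],[0.24,0,0,0,0],[0.24,0,0,0,0],[0.24,0,0,0,0],[0.24,0,0,0,0],[0.24,0,0,0,0]],
])

```text
time_s: 7.23
eef_pos: [0.6371, 0.0159, 0.1844]
eef_rot: [0.0, 0.78, 0.626, 0.0]
wrist_force: [0.6, 0.2, 2.2]
opening: 0.245
grasp_force: 21.2
```

Grip is 21 N, which is right. Next I'll lift and carry it to the tray.

Request:
move_arm([
  [[0.24,0,0,-5,0],[0.24,0,0,-18,0],[0.24,0,0,-35,0],[0.24,10,-5,-50,-0.02],[0.24,28,-16,-60,-0.06],[0.24,52,-30,-65,-0.1],[0.24,80,-45,-65,-0.15],[0.24,105,-60,-65,-0.2],[0.24,125,-71,-65,-0.24],[0.24,138,-78,-65,-0.26]],
])

```text
time_s: 8.07
eef_pos: [0.5898, 0.1699, 0.2504]
eef_rot: [-0.0, 0.691, 0.723, 0.0]
wrist_force: [0.1, -0.1, -0.6]
opening: 0.248
grasp_force: 21.1
```

```bash
python3 -c "
from h import *
delta([.533,.354,.25],18.7)"
```

```text
tcp [0.5898 0.1699 0.2504] yaw 2.62 tilt [ 4.e-04  6.e-04 -1.e+00] shift [186.5 -48.4   0.5] turn -0.281 t 8.07 open 0.248 grip 21.1 F [ 0.1 -0.1 -0.6]
```

Request:
move_arm([
  [[0.24,15,-4,0,-0.03],[0.24,38,-10,0,-0.07],[0.24,64,-17,0,-0.11],[0.24,92,-24,5,-0.15],[0.24,120,-31,15,-0.19],[0.24,145,-37,30,-0.23],[0.24,165,-43,50,-0.26],[0.24,180,-46,70,-0.28],[0.24,186,-48,90,-0.281],[0.24,187,-48,105,-0.281]],
])

```text
time_s: 8.9
eef_pos: [0.5338, 0.3535, 0.1429]
eef_rot: [-0.0, 0.584, 0.812, -0.001]
wrist_force: [0.5, -0.4, -0.4]
opening: 0.247
grasp_force: 21.1
```

```bash
python3 - <<'E'
from h import *
im,d=camera("side");W=cloud("side",d)
delta([.533,.354,.012],18.7)
cv2.imwrite("pics/c4.png",cv2.resize(im[240:370,140:300],(640,520),interpolation=3))
E
```

```text
tcp [0.5324 0.3522 0.1397] yaw 18.55 tilt [-0.0058 -0.0025 -1.    ] shift [  1.6   1.9 127.7] turn -0.003 t 8.95 open 0.244 grip 21.1 F [-1.2 -0.4 -2.6]
```

View pics/c4.png

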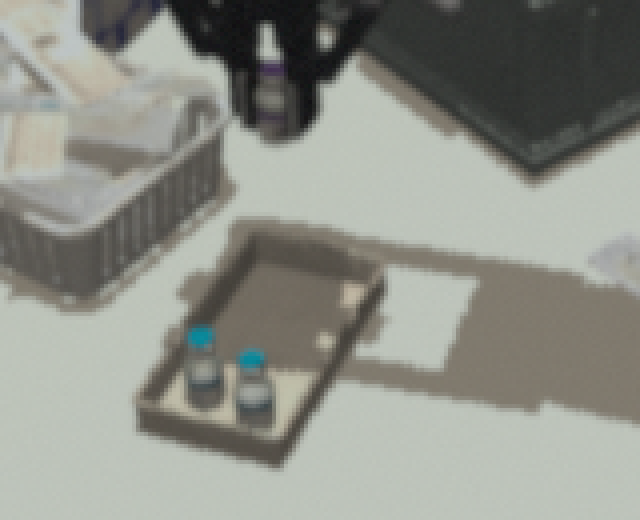

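The vial hangs upright at (270,95), above the free end of the tray. Descending.

Request:
move_arm([
  [[0.24,0,0,10,0],[0.24,0,0,28,0],[0.24,0,0,48,0],[0.24,0,0,68,0],[0.24,0,0,86,0],[0.24,0,0,102,0],[0.24,0,0,114,0],[0.24,0,0,120,0],[0.24,0,0,123,0],[0.24,0,0,123,0]],
])

```text
time_s: 9.78
eef_pos: [0.5353, 0.3523, 0.0214]
eef_rot: [0.0, 0.584, 0.811, 0.0]
wrist_force: [-0.1, 0.3, -0.5]
opening: 0.245
grasp_force: 21.1
```

```bash
python3 - <<'E'
from h import *
im,d=camera("side");delta([.533,.354,.010],18.7)
cv2.imwrite("pics/c5.png",cv2.resize(im[280:370,150:270],(640,480),interpolation=3))
E
```

```text
tcp [0.5356 0.3525 0.022 ] yaw 18.5 tilt [ 1.e-03  4.e-04 -1.e+00] shift [ 2.2 -2.  12. ] turn -0.004 t 9.83 open 0.245 grip 21.1 F [-0.2 -0.9 -0.7]
```

View pics/c5.png

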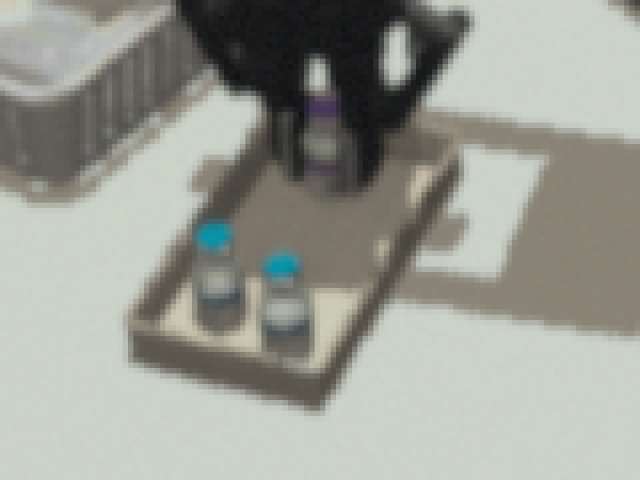

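The vial, at (322,155), is well inside the walls. I'll lower it the last bit gently.

Request:
move_arm([
  [[0.24,1,-1,1,0],[0.24,2,-2,3,0],[0.24,2,-2,5,0],[0.24,2,-2,7,0],[0.24,2,-2,8.5,0],[0.24,2,-2,9.5,0],[0.24,2,-2,10,0],[0.24,2,-2,10.5,0],[0.24,2,-2,11,0],[0.24,2,-2,11,0]],
])

```text
time_s: 10.67
eef_pos: [0.5323, 0.3536, 0.0102]
eef_rot: [-0.0, 0.584, 0.812, -0.0]
wrist_force: [-0.6, 0.1, -0.2]
opening: 0.246
grasp_force: 21.1
```

Request:
move_arm([
  [[0.24,0,0,0.3,0],[0.24,0,0,0.6,0],[0.24,0,0,0.9,0],[0.24,0,0,1.2,0],[0.24,0,0,1.5,0],[0.24,0,0,1.5,0],[0.24,0,0,1.5,0],[0.24,0,0,1.5,0],[0.24,0,0,1.5,0],[0.24,0,0,1.5,0]],
])

```text
time_s: 11.5
eef_pos: [0.5324, 0.3537, 0.009]
eef_rot: [0.0, 0.584, 0.812, -0.0]
wrist_force: [-1.3, -0.3, 3.3]
opening: 0.244
grasp_force: 21.4
```

Contact with the floor (3.3 N). I'll release it slowly and rise.

Request:
move_arm([
  [[0.25,0,0,0,0],[0.26,0,0,0,0],[0.28,0,0,0,0],[0.31,0,0,0,0],[0.35,0,0,0,0],[0.39,0,0,0,0],[0.42,0,0,0,0],[0.44,0,0,0,0],[0.44,0,0,0,0],[0.44,0,0,0,0]],
])

```text
time_s: 12.33
eef_pos: [0.5324, 0.3536, 0.0088]
eef_rot: [0.0, 0.584, 0.812, 0.0]
wrist_force: [0.0, -1.0, 0.6]
opening: 0.441
grasp_force: 0.0
```

Request:
move_arm([
  [[0.44,0,0,-3,0],[0.44,0,0,-12,0],[0.44,0,0,-25,0],[0.44,0,0,-42,0],[0.44,0,0,-65,0],[0.44,0,0,-95,0],[0.44,0,0,-130,0],[0.44,0,0,-165,0],[0.44,0,0,-195,0],[0.44,0,0,-210,0]],
])

```text
time_s: 13.17
eef_pos: [0.5343, 0.3546, 0.226]
eef_rot: [0.002, 0.584, 0.812, 0.004]
wrist_force: [1.3, 0.6, 0.7]
opening: 0.443
grasp_force: 0.0
```

```bash
python3 - <<'E'
from h import *
im,d=camera("side");delta([.512,.052,.29],-12.4)
cv2.imwrite("pics/c6.png",cv2.resize(im[280:370,150:270],(640,480),interpolation=3))
E
```

```text
tcp [0.5353 0.355  0.228 ] yaw 18.52 tilt [ 0.011   0.0047 -0.9999] shift [-279.9 -117.5  -63.6] turn 0.54 t 13.22 open 0.44 grip 0.0 F [1.2 0.7 2.7]
```

View pics/c6.png

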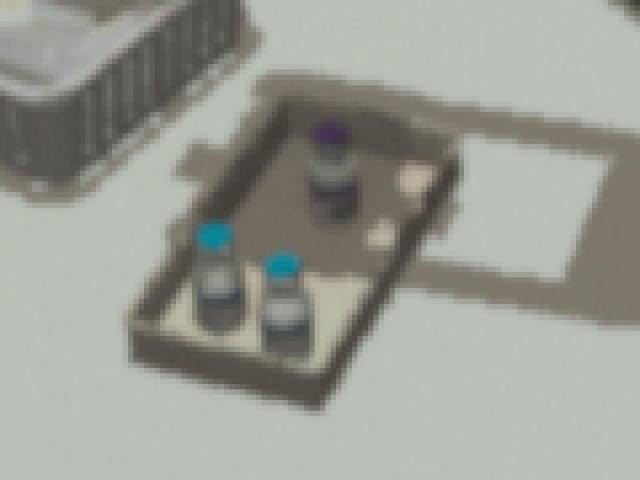

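The vial stands upright in the tray at (335,175). Now to the handle.

Request:
move_arm([
  [[0.6,-10,-4,-20,0.02],[0.6,-32,-13,-45,0.07],[0.6,-62,-26,-65,0.13],[0.6,-95,-40,-71,0.2],[0.6,-130,-55,-71,0.27],[0.6,-165,-69,-71,0.34],[0.6,-200,-84,-71,0.41],[0.6,-235,-99,-71,0.47],[0.6,-262,-110,-71,0.52],[0.6,-280,-117,-71,0.54]],
])

```text
time_s: 14.05
eef_pos: [0.5097, 0.0483, 0.2906]
eef_rot: [0.001, 0.781, 0.625, 0.0]
wrist_force: [0.3, -0.5, 0.4]
opening: 0.599
grasp_force: 0.0
```

Request:
move_arm([
  [[0.6,0,0,0,0],[0.6,0,0,0,0],[0.6,0,0,0,0],[0.6,0,0,0,0],[0.6,0,0,0,0],[0.6,0,0,0,0],[0.6,0,0,0,0],[0.6,0,0,0,0],[0.6,0,0,0,0],[0.6,0,0,0,0]],
])

```text
time_s: 14.88
eef_pos: [0.5103, 0.0511, 0.2897]
eef_rot: [-0.0, 0.779, 0.626, -0.0]
wrist_force: [0.8, 0.1, -0.5]
opening: 0.599
grasp_force: 0.0
```

```bash
python3 - <<'E'
from h import *
im,d=camera("side");W=cloud("side",d);delta([.512,.052,.193],-12.4)
P=W[~np.isnan(W[...,0])]
T=P[(P[:,0]>.44)&(P[:,0]<.61)&(P[:,1]>.28)&(P[:,1]<.49)&(P[:,2]>.013)&(P[:,2]<.03)]
print("tray",cv2.minAreaRect(T[:,:2].astype(np.float32)))
B=P[(P[:,0]>.48)&(P[:,0]<.56)&(P[:,1]>-.03)&(P[:,1]<.13)&(P[:,2]>.205)&(P[:,2]<.23)];print(len(B),B.mean(0))
cv2.imwrite("pics/c7.png",cv2.resize(im[130:240,230:350],(600,550),interpolation=3))
E
```

```text
tcp [0.5103 0.0511 0.2897] yaw -12.43 tilt [-1.e-04  0.e+00 -1.e+00] shift [ 1.3  1.5 96.7] turn -0.0 t 14.93 open 0.599 grip 0.0 F [-0.2 -0.3  0.2]
tray ((0.5218764543533325, 0.3836807608604431), (0.09182478487491608, 0.1583799123764038), 19.014190673828125)
202 [0.50889178 0.0584841  0.2140741 ]
```

View pics/c7.png

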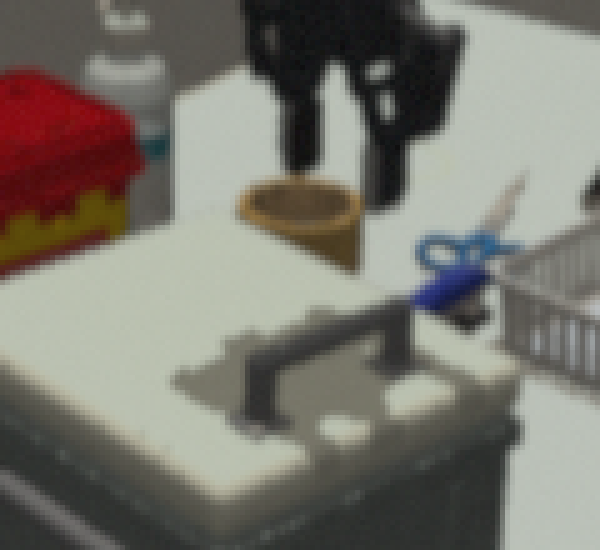

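The fingers straddle the bar. Descending onto it.

Request:
move_arm([
  [[0.6,1,1.5,10,0],[0.6,1,1.5,25,0],[0.6,1,1.5,42,0],[0.6,1,1.5,58,0],[0.6,1,1.5,72,0],[0.6,1,1.5,84,0],[0.6,1,1.5,92,0],[0.6,1,1.5,97,0],[0.6,1,1.5,97,0],[0.6,1,1.5,97,0]],
])

```text
time_s: 15.77
eef_pos: [0.5122, 0.0516, 0.193]
eef_rot: [0.0, 0.78, 0.626, 0.0]
wrist_force: [0.5, 0.1, 0.6]
opening: 0.599
grasp_force: 0.0
```

Request:
move_arm([
  [[0.4,0,0,0,0],[0.3,0,0,0,0],[0.23,0,0,0,0],[0.2,0,0,0,0],[0.18,0,0,0,0],[0.17,0,0,0,0],[0.16,0,0,0,0],[0.155,0,0,0,0],[0.15,0,0,0,0],[0.15,0,0,0,0]],
])

```text
time_s: 16.6
eef_pos: [0.5122, 0.0516, 0.193]
eef_rot: [0.0, 0.78, 0.626, 0.0]
wrist_force: [0.7, -0.5, 2.5]
opening: 0.155
grasp_force: 29.2
```

Request:
move_arm([
  [[0.14,0,0,0,0],[0.12,0,0,0,0],[0.1,0,0,0,0],[0.1,0,0,0,0],[0.1,0,0,-0.5,0],[0.1,0,0,-1,0],[0.1,0.0,0.5,-1.5,0],[0.1,0,0.6,-2,0],[0.1,0,0.6,-2,0],[0.1,0,0.6,-2,0]],
])

```text
time_s: 17.43
eef_pos: [0.5122, 0.0516, 0.1933]
eef_rot: [-0.001, 0.78, 0.626, -0.0]
wrist_force: [6.5, -0.3, -8.9]
opening: 0.154
grasp_force: 58.8
```

Request:
move_arm([
  [[0.1,0,0.1,-0.4,0],[0.1,0,0.3,-0.8,0],[0.1,0,0.4,-1.2,0],[0.1,0,0.5,-1.6,0],[0.1,0,0.6,-2,0],[0.1,0,0.8,-2.4,0],[0.1,0,0.9,-2.8,0],[0.1,0,1,-3.2,0],[0.1,0,1.2,-3.6,0],[0.1,0,1.3,-4,0]],
])

```text
time_s: 18.27
eef_pos: [0.513, 0.0514, 0.1962]
eef_rot: [-0.001, 0.78, 0.626, -0.001]
wrist_force: [7.1, 0.4, -13.4]
opening: 0.152
grasp_force: 59.3
```

Request:
move_arm([
  [[0.1,0,0.2,-0.6,0],[0.1,0,0.4,-1.2,0],[0.1,0,0.6,-1.8,0],[0.1,0,0.8,-2.4,0],[0.1,0,1,-3,0],[0.1,0,1.2,-3.6,0],[0.1,0,1.4,-4.2,0],[0.1,0,1.6,-4.8,0],[0.1,0,1.8,-5.4,0],[0.1,0,2,-6,0]],
])

```text
time_s: 19.1
eef_pos: [0.5154, 0.0509, 0.204]
eef_rot: [-0.0, 0.78, 0.626, -0.0]
wrist_force: [6.0, 0.3, -8.9]
opening: 0.15
grasp_force: 60.1
```

```bash
python3 - <<'E'
from h import *
im,d=camera("side");W=cloud("side",d);delta([.53,.048,.235],-12.4)
u=np.array([.9767,-.2147]);P=W[~np.isnan(W[...,0])]
L=P[(P[:,2]>.165)&(P[:,2]<.24)]; s=(L[:,:2]-[.512,.052])@u; v=(L[:,:2]-[.512,.052])@[.2147,.9767]
m=(v>.07)&(v<.1)&(s>-.03)&(s<.2)
f=np.polyfit(s[m],L[m,2],1)
for _ in range(5): k=abs(np.polyval(f,s[m])-L[m,2])<.006; f=np.polyfit(s[m][k],L[m,2][k],1)
print("lid angle",-f[0],"n",k.sum())
E
```

```text
tcp [0.5154 0.0509 0.2039] yaw -12.44 tilt [-1.2e-03  3.0e-04 -1.0e+00] shift [  0.3  14.9 -31.1] turn -0.001 t 19.15 open 0.151 grip 60.5 F [ 6.   0.8 -5.4]
lid angle 0.04795552258045396 n 463
```

The seal let go smoothly at about 0.05 rad. I'll follow the arc up to 0.2 rad.

Request:
move_arm([
  [[0.1,0,0.5,-1.2,0],[0.1,0,1.1,-2.8,0],[0.1,0,1.7,-4.4,0],[0.1,0,2.4,-6,0],[0.1,0,3,-7.6,0],[0.1,0,3.7,-9.2,0],[0.1,0,4.4,-10.8,0],[0.1,0,5.1,-12.4,0],[0.1,0,5.8,-14,0],[0.1,0,6.4,-15.5,0]],
])

```text
time_s: 19.98
eef_pos: [0.5214, 0.0495, 0.2201]
eef_rot: [-0.001, 0.779, 0.626, -0.001]
wrist_force: [0.2, 0.6, -6.3]
opening: 0.153
grasp_force: 68.0
```

Request:
move_arm([
  [[0.1,0,0.7,-1.6,0],[0.1,0,1.5,-3.2,0],[0.1,0,2.3,-4.8,0],[0.1,0,3.1,-6.4,0],[0.1,0,3.9,-8,0],[0.1,0,4.7,-9.6,0],[0.1,0,5.5,-11.2,0],[0.1,0,6.3,-12.8,0],[0.1,0,7,-14.2,0],[0.1,0,7.5,-15,0]],
])

```text
time_s: 20.82
eef_pos: [0.5281, 0.0481, 0.2348]
eef_rot: [-0.001, 0.779, 0.626, -0.001]
wrist_force: [-5.9, 1.3, -6.1]
opening: 0.148
grasp_force: 78.7
```

Request:
move_arm([
  [[0.1,0,0,0,0],[0.1,0,0,0,0],[0.1,0,0,0,0],[0.1,0,0,0,0],[0.1,0,0,0,0],[0.1,0,0,0,0],[0.1,0,0,0,0],[0.1,0,0,0,0],[0.1,0,0,0,0],[0.1,0,0,0,0]],
])

```text
time_s: 21.65
eef_pos: [0.528, 0.0481, 0.2346]
eef_rot: [-0.001, 0.779, 0.626, -0.001]
wrist_force: [-4.9, 1.8, -7.3]
opening: 0.15
grasp_force: 78.6
```

```bash
python3 - <<'E'
from h import *
for i in range(2):
    im,d=camera("side");W=cloud("side",d);delta([.53,.048,.235],-12.4)
    u=np.array([.9767,-.2147]);P=W[~np.isnan(W[...,0])]
    L=P[(P[:,2]>.165)&(P[:,2]<.26)]; s=(L[:,:2]-[.512,.052])@u; v=(L[:,:2]-[.512,.052])@[.2147,.9767]
    m=(v>.07)&(v<.1)&(s>-.02)&(s<.2)
    f=np.polyfit(s[m],L[m,2],1)
    for _ in range(5): k=abs(np.polyval(f,s[m])-L[m,2])<.006; f=np.polyfit(s[m][k],L[m,2][k],1)
    print("lid angle",np.arctan(-f[0]),"n",k.sum())
cv2.imwrite("pics/c8.png",im[120:400,120:400])
E
```

```text
tcp [0.528  0.0481 0.2346] yaw -12.43 tilt [-3.8e-03  6.0e-04 -1.0e+00] shift [ 0.3  2.  -0.4] turn -0.0 t 21.7 open 0.153 grip 78.6 F [-4.9  1.  -6.8]
lid angle 0.19127649754414516 n 332
tcp [0.528  0.0481 0.2345] yaw -12.43 tilt [-3.8e-03  6.0e-04 -1.0e+00] shift [ 0.3  2.  -0.5] turn -0.0 t 21.75 open 0.149 grip 78.6 F [-5.5  1.5 -6.2]
lid angle 0.19135228102499693 n 337
```

View pics/c8.png

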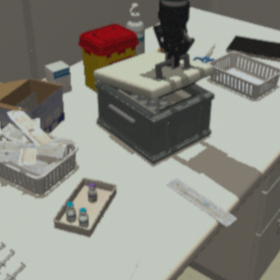

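The lid is held open and steady at 0.19 rad (gripper at ~(178,62)), and the three vials stand upright in the tray at (70–92, 185–215). Handing in.

```bash
python3 -c "
from bench import order
print(order.hand_in())"
```

```text
the job is handed in; nothing more can be done
None
```

The job is handed in: the vial stands upright in the tray with the other two, and the arm still grips the handle with the lid held still at about 0.19 rad (roughly 5 cm open at the front edge); hand-in returned no verdict.

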